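# Load a drain rack and jack it to its draining tilt

## Task

Take the test panel that leans in the small stand and stand it on edge in the empty middle slot of the drain rack, and let go of it. Then set the small lever jack upright on the bench with its round saddle centred under the marked lift point of the rack's tab, and press the jack's handle down as far as it goes so that the jack tilts the rack up, with all three panels still standing in it. Finish while still holding the handle down with the gripper, touching nothing but the jack, and leave the spoon and the beaker where they are.

Things in the scene. Friction and masses are not known exactly. Their poses are not given: they have to be found in the camera images.
- panel: loose aluminium test panel, 6 (own x) x 110 (own y) x 80 (own z) mm, 140 g. Origin: centre of its lower 6 x 110 face; z runs up the panel. At the start it leans in the stand, its top 0.35 rad from vertical towards the stand's +x. Two prongs behind it reach 45 mm up near its ends (70 mm free between them); its top edge can be pinched across the 6 mm
- panel_stand: fixed grey leaning stand, base 80 x 124 x 8 mm, holding the loose panel. Origin: centre of the groove, on the bench; the panel's long edge lies along its y
- rack: fixed stand of the drain rack, 206 (own x) x 160 (own y) mm. Origin on the bench. A steel tray is hinged along its +y end, 55 mm up, with three slots along y at x = -64, 0, +64 mm. A tab (60 x 50 x 6 mm, y = -69 to -119, top 58 mm above the bench) sticks out of the tray's -y end. Below the tray the -y end is open between posts at x = -97 and +97 mm
- middle_slot (a point): middle of the empty middle slot's floor, on the tray, 58 mm above the bench; x across, y along the slot, z up out of it. A standing panel's origin comes here. Two pairs of wire pins, 40 mm either side along y, hold a panel: 8 mm between the pins, tops splayed to 20 mm, 32 mm tall. End bars stop a panel's ends 58 mm (-y) and 60 mm (+y) from here
- lift_pad (a point): the marked lift point: centre of the underside of a rubber disc, 30 mm across, under the tab; a round boss 24 mm across with a dark centre marks it on top of the tab. 48 mm above the bench when the tray is down
- rack_tray (a joint): tilt of the tray in rad: 0 resting down, grows as the tab end rises; about 0.15 when the jack is fully pumped under the lift pad. The lift pad is 170 mm from the hinge; some 5 N lift it
- jack: loose grey lever jack, 0.67 kg; base 185 (own x, -110 to +75 mm) x 64 (own y) x 8 mm. Origin on its underside below the grip block; round steel saddle, 34 mm across, at x = +50 mm; the handle slopes up towards -x. It goes in from the rack's -y side, its +x along the rack's +y, low along the bench: the saddle passes under the lift pad with 10 mm to spare
- jack_grip (a point): on the grip block of the jack, an upright block 28 (x) x 24 (y) mm, its top 63 mm above the jack's underside; this point lies on its centre line at 50 mm. Pinch it across its y
- saddle_top (a point): centre of the top of the saddle, 38 mm above the jack's underside with the handle up; rises 80 mm per rad of handle, 36 mm in all
- handle_pad (a point): centre of the top face of the black press pad, 34 x 36 mm, at the end of the handle, 95 mm from its pivot; the pivot is at jack x = -10 mm, 35 mm high. With the handle up the point is at jack x = -94, 80 mm high; fully down at x = -105, 39 mm high
- jack_handle (a joint): handle angle in rad: 0 up, 0.45 fully down (stop). A spring brings it back up when let go; pressing it at the pad takes about 2 N at the top and up to about 10 N at the bottom with the rack's load
- panel_a: panel like the loose one, already standing in the outer slot on the rack's -x side
- panel_b: panel like the loose one, already standing in the outer slot on the rack's +x side
- spoon: white plastic spoon 135 x 33 x 12 mm lying near the bench's front edge; a bystander. Origin at its centre underside
- beaker: glass beaker 53 x 60 x 70 mm standing behind the work; a bystander. Origin at its underside

How it is judged:
On the way, in this order (a step that is already met when the one before it is completed fails the run):
1. the loose panel stands on edge in the middle slot, let go (x of panel in the frame of middle_slot between -0.006 and 0.006 m and y of panel in the frame of middle_slot between -0.012 and 0.012 m and z of panel in the frame of middle_slot between -0.006 and 0.006 m and angle between the z axis of panel and the z axis of middle_slot, either way round below 0.2 rad and contact force between the fingers and panel below 0.1 N and value of joint rack_tray below 0.03 rad), for 0.2 s.
2. the jack stands on the bench with its saddle under the lift pad, handle still up (horizontal distance between saddle_top and lift_pad below 0.012 m and height (world z) of jack below 0.006 m and angle between jack's own z axis and vertical below 0.08 rad and value of joint jack_handle below 0.12 rad and value of joint rack_tray below 0.03 rad), for 0.2 s.
3. the handle is pressed down and the jack tilts the rack (horizontal distance between saddle_top and lift_pad below 0.012 m and value of joint jack_handle above 0.39 rad and value of joint rack_tray above 0.11 rad), for 0.2 s.
At the end, for the whole second after the job is handed in: Fingers hold the handle past 0.39 rad (over 1 N); jack flat, saddle within 12 mm of the pad, alone carrying the tray at 0.11 to 0.19 rad; panel in the middle slot within 6 mm across and in height, 12 mm along, 0.2 rad; other panels in place, spoon and beaker within 40 mm; at rest (all of step 3 and x of panel in the frame of middle_slot between -0.006 and 0.006 m and y of panel in the frame of middle_slot between -0.012 and 0.012 m and z of panel in the frame of middle_slot between -0.006 and 0.006 m and angle between the z axis of panel and the z axis of middle_slot, either way round below 0.2 rad and value of joint rack_tray below 0.19 rad and contact force between the fingers and jack above 1 N and contact force between jack and rack above 1 N and contact force between each of the arm, the fingers and rack below 0.2 N and contact force between the fingers and panel below 0.2 N and angle between jack's own z axis and vertical below 0.08 rad and height (world z) of jack below 0.006 m and not (angle between the z axis of any of panel_a, panel_b and the z axis of middle_slot, either way round above 0.3 rad or z of any of panel_a, panel_b in the frame of middle_slot above 0.02 m or distance of any of spoon, beaker from where it was at the start of the episode above 0.04 m) and velocity of joint rack_tray below 0.05 rad/s and linear speed of panel below 0.03 m/s); the arm keeps its last pose, push and grip.
It fails at once if a panel already in the rack is knocked out of its slot (angle between the z axis of any of panel_a, panel_b and the z axis of middle_slot, either way round above 0.3 rad or z of any of panel_a, panel_b in the frame of middle_slot above 0.02 m).
It fails at once if the spoon or the beaker is disturbed (distance of any of spoon, beaker from where it was at the start of the episode above 0.04 m).
It also fails if it takes over 67 s, if anything falls off the work surface, if the arm or the gripper's body presses on something with over 40 N, if the wrist force passes 120 N, or if a joint passes its speed limit or range.

## Robot

A 6-joint arm with a two-finger parallel gripper is mounted at the origin on a cart in front of the work surface, level with it; the furniture and walls round the work are solid. World frame = base frame: x ahead of the robot, y to its left, z up, the work surface at z = 0. Lengths are in m, angles in rad, forces in N, time in s.
With the tool pointing down it reaches from about 0.35 to 0.725 m from the base axis. Payload 6 kg.
Tool frame: the origin (TCP) lies midway between the tips of the shut fingers; the grasp point (between the pads) lies 19 mm behind it; z points along the fingers, y is the line along which they close (so a half turn about z gives the same grasp; the last joint's range is limited). The gripper opens to 85 mm and grips with 20 to 120 N. Pads are 22 mm wide; open, the fingers measure 114 mm over their backs; the gripper's body (76 mm by 85 mm) begins 54 mm behind the grasp point. The pads swing forward as they close: fully open they stand 13 mm farther back than shut.
Start: joints at [1.491, 0.04, 0.085, 0, -1.615, -0.334], TCP at [0.241, 0.549, 0.231] pointing down, gripper open.
Joint ranges: [-2.56, 2.56], [-1.29, 2.01], [-1.08, 1.49], [-3.29, 1.98], [-2.81, -0.18], [-2.99, 2.99]. Speed limits (rad/s): [2.57, 2.57, 3.01, 3.14, 3.14, 3.14].

## Interface

Orientations are given as a unit quaternion [x, y, z, w].
In Python, from workcell import bot, vision gives the robot as it stands.
- The arm moves only by the shell command python3 -m creep 'ROWS' [FORCE]. ROWS is JSON, a list of rows, each an object with "delta_rot": the turn, a rotation vector about the tool's x, y, z in degrees, a list of three; "offset": the shift along the tool's x, y, z in mm, a list of three; "grip": the closure, from 0 (fully open) to 1 (shut). A call has 1 to 10 rows; each row is the pose to reach, as a shift and turn from the pose commanded when the call began, along the tool's axes at that moment; what a row does not reach only later rows make up. A row lasts 1/10 s, in which the tool goes at most 50 mm and 8.59 degrees, less where a joint would pass 70% of its speed; a pose out of reach is approached as far as the arm can. A call with a gripper value outside its range is refused whole. The fingers move at their own pace and stop on an object; FORCE is the grip in N (left out, the last holds). Time passes only in rows, so rows that repeat a pose let the fingers close. It gives the time, the measured TCP pose, the force, the opening and the grip force at its end, in the units of the state.
- bot.observe(): the state, without advancing time (a new reading comes with each control period).
- vision.grab_frame(name): name is "scene" or "top" or "wrist"; returns a dict with "frame" (420x560x3 uint8, red, green, blue), "range_z" (420x560 float32, m along the optical axis (not along the pixel's ray), 0 where there is no reading), "vertical_fov" (degrees; the focal length in pixels is half the picture's height over the tangent of half this angle, whatever the lens; pixels are square), "cx", "cy" (the principal point, pixels), "k1" (the pictures are not rectified: a ray, as slopes to the right and down, at radius r is drawn at 1 + k1 r^2 times it, then the intrinsics apply), "rvec" (rotation vector, rad) and "tvec" (3), from world to camera coordinates, as OpenCV has them. Camera axes: x right, y down, z forward; pixel columns grow to the right and rows downward; lengths in m; the calibration is good to about 2 mm. A picture is of the moment at which its call begins.
- bot.close_job(): hands the job in; it is judged then, once.
The state is a dict: "time_s": time; "qpos": joint angles; "qd": joint speeds; "tau": joint torques, N m; "tcp_pos": TCP position; "orientation": TCP orientation; "force": force on the tool from outside, world axes, zero at the start; "wrist_torque": the same for the moment, N m; "grip_width": finger opening in m; "grasp_force": force on a finger pad.
Only numpy, scipy, OpenCV 4.12 (cv2) and the standard library are available. Lean on these libraries where they do the work, as an engineer would, in place of code of your own. Each camera call takes 0.05 s, during which the arm holds its last target. There are 200 camera calls.

## Working session

There is one attempt and no reset: what is moved stays moved. The work goes in short steps, Python scripts to look and compute and a shell command to move; the robot and the scene stay as the last step left them, time stands still between calls to the robot, and variables do not carry over. Pictures are saved under pics/ and viewed, at most 10 in all, crops included, and the job is handed in when it is done.

```bash
mkdir -p pics; cat > h.py <<'E'
import numpy as np, cv2
from workcell import bot, vision
from scipy.spatial.transform import Rotation as R
def grab(n,save=None):
    f=vision.grab_frame(n)
    if save: cv2.imwrite('pics/'+save+'.png',f['frame'][:,:,::-1])
    np.savez('last_%s.npz'%n,**f)
    return f
def load(n): return dict(np.load('last_%s.npz'%n))
def cloud(f):
    h,w=f['range_z'].shape; fl=h/2/np.tan(np.radians(float(f['vertical_fov']))/2)
    K=np.array([[fl,0,float(f['cx'])],[0,fl,float(f['cy'])],[0,0,1]])
    v,u=np.mgrid[0:h,0:w]
    p=cv2.undistortPoints(np.stack([u.ravel(),v.ravel()],1).astype(float)[:,None],K,np.array([float(f['k1']),0,0,0,0]))[:,0]
    z=f['range_z'].ravel().astype(float)
    c=np.c_[p*z[:,None],z]
    Rm=R.from_rotvec(np.ravel(f['rvec'])).as_matrix()
    W=(c-np.ravel(f['tvec']))@Rm
    W[z==0]=np.nan
    return W.reshape(h,w,3)
def tool(d_world):
    s=bot.observe(); return R.from_quat(s['orientation']).inv().apply(d_world)
E
python3 - <<'E'
from h import *
s=bot.observe();print(s)
for n in('scene','top'):
    f=grab(n,n+'0');print(n,f['vertical_fov'],f['k1'],f['rvec'],f['tvec'])
E
```

```text
{'time_s': 0.0, 'qpos': array([ 1.49070741e+00,  4.08297843e-02,  8.38082194e-02, -4.57628994e-04,
       -1.61548296e+00, -3.33716838e-01]), 'qd': array([-0.00093499,  0.00058467,  0.00016174,  0.00032868, -0.00082196,
       -0.00036943]), 'tau': array([-3.74521442e-04, -3.68208182e+01,  3.47426462e+01,  6.93247318e+00,
       -5.35693762e-03,  5.90447243e-06]), 'tcp_pos': array([0.24104401, 0.54910134, 0.23026843]), 'orientation': array([ 9.78673526e-01, -2.05419930e-01, -1.18737787e-04,  8.76149394e-04]), 'force': array([-0.05014839,  0.46426261,  0.22502077]), 'wrist_torque': array([0.0038401 , 0.02113478, 0.00615808]), 'grasp_force': 0.0, 'grip_width': 0.0852598894718138}
scene 46.1853283940559 -0.07975006559117251 [ 1.98736102 -1.03845964  0.51978637] [-0.34011217  0.35080697  0.89213214]
top 51.328626855056264 -0.1310700509537823 [ 1.9906185  -2.23714185  0.23576232] [0.06134005 0.57722718 1.04381106]
```

View pics/scene0.png

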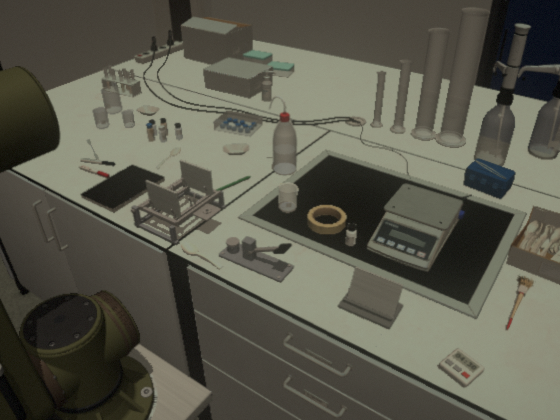

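View pics/top0.png

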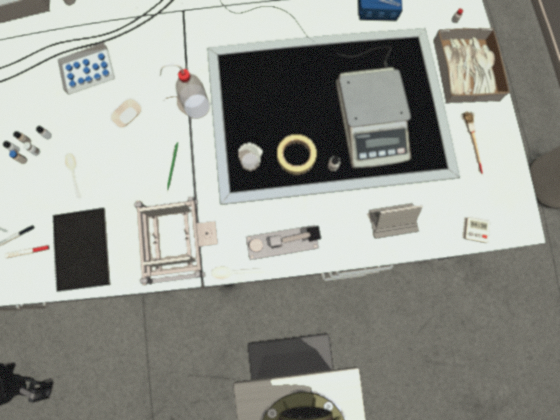

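The scene view shows the rack at about (180,205), its tab at (207,217), the jack at (257,255) with its saddle at (233,244), and the panel in its stand at (372,295). In the top view the rack is at (170,240), tab (207,233), jack saddle (256,244), handle pad (315,233) and stand (397,220). The spoon lies at (225,272), near the jack.

```bash
python3 - <<'E'
from h import *
f=load('top');W=cloud(f)
for n,(u,v) in dict(saddle=(256,244),grip=(276,241),pad=(314,233),boss=(207,233),spoon=(222,272),beaker=(250,155),bench=(230,215),standtop=(397,212)).items():
    print(n,np.round(np.nanmedian(W[v-1:v+2,u-1:u+2].reshape(-1,3),0),4))
# montage crops
def crop(u0,v0,u1,v1,s): return cv2.resize(f['frame'][v0:v1,u0:u1,::-1],None,fx=s,fy=s,interpolation=cv2.INTER_CUBIC)
a=crop(125,190,335,290,3.8);b=crop(360,190,440,250,3.2)
im=np.zeros((600,800,3),np.uint8);im[:a.shape[0],:a.shape[1]]=a[:,:800];im[390:390+b.shape[0],:b.shape[1]]=b
cv2.imwrite('pics/crop1.png',im)
g=W.reshape(-1,3)
for name,m in dict(panel=(g[:,1]<-0.05)&(g[:,1]>-.35)&(g[:,2]>.05)&(g[:,0]<.6)&(g[:,0]>.3)).items():
    p=g[m];print(name,len(p),p.min(0),p.max(0))
    for lo,hi in((.05,.06),(.06,.07),(.07,.08),(.08,.09)):
        q=p[(p[:,2]>lo)&(p[:,2]<hi)]
        if len(q)>4: print(lo,len(q),q.mean(0),cv2.minAreaRect(q[:,:2].astype(np.float32)))
np.set_printoptions(precision=3,suppress=True)
s=load('scene');V=cloud(s).reshape(-1,3)
for lab,G in(('top',g),('scene',V)):
    m=(G[:,2]>.04)&(G[:,2]<.16)&(G[:,0]>.25)&(G[:,0]<.62)
    for nm,y0,y1 in(('stand',-.35,-.08),('jack',-.07,.18),('rack',.15,.5)):
        q=G[m&(G[:,1]>y0)&(G[:,1]<y1)];print(lab,nm,len(q),q.min(0) if len(q) else '',q.max(0) if len(q) else '')
E
```

```text
saddle [0.4882 0.0619 0.037 ]
grip [0.4868 0.011  0.0629]
pad [ 0.4931 -0.0833  0.0807]
boss [0.5276 0.1799 0.0616]
spoon [0.4302 0.159  0.0006]
beaker [0.7339 0.0535 0.0104]
bench [ 5.775e-01  1.238e-01 -2.000e-04]
standtop [ 0.522  -0.2993  0.0744]
panel 568 [ 0.47574014 -0.34932404  0.05001482] [ 0.53236386 -0.05031727  0.08891314]
0.05 73 [ 0.5142314  -0.3007149   0.05454161] ((0.5138989090919495, -0.3007633686065674), (0.006886464077979326, 0.0951606035232544), 3.130483865737915)
0.06 108 [ 0.51233612 -0.24565025  0.06531257] ((0.509766161441803, -0.19894066452980042), (0.027644479647278786, 0.29892686009407043), 8.509284973144531)
0.07 179 [ 0.50568688 -0.17269659  0.07526502] ((0.5077118277549744, -0.20238344371318817), (0.03542030602693558, 0.29485344886779785), 6.5091047286987305)
0.08 208 [ 0.51068887 -0.19712775  0.0832697 ] ((0.5164984464645386, -0.20804959535598755), (0.035047728568315506, 0.28132814168930054), 11.133286476135254)
top stand 532 [ 0.476 -0.349  0.04 ] [ 0.532 -0.08   0.089]
top jack 491 [ 0.472 -0.07   0.04 ] [0.557 0.18  0.077]
top rack 2841 [0.415 0.157 0.04 ] [0.619 0.361 0.142]
scene stand 1025 [ 0.477 -0.35   0.04 ] [ 0.536 -0.08   0.09 ]
scene jack 441 [ 0.471 -0.069  0.04 ] [0.561 0.18  0.075]
scene rack 2895 [0.416 0.155 0.04 ] [0.62  0.362 0.142]
```

View pics/crop1.png

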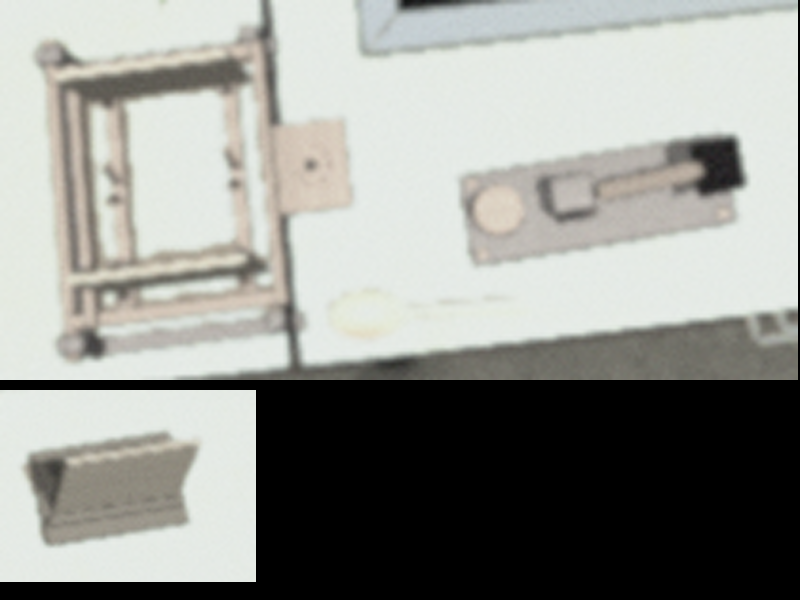

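The enlarged crop shows the tab boss's dark centre at (310,165). Pairs of pins sit at about (112,185) and (235,170), the jack saddle at (498,210) and the panel's bright top edge along (75,460)-(195,443). Next I'll fit these.

```bash
python3 - <<'E'
from h import *
np.set_printoptions(precision=4,suppress=True)
T=cloud(load('top')).reshape(-1,3);S=cloud(load('scene')).reshape(-1,3)
def rect(q):
    (c,wh,a)=cv2.minAreaRect(q[:,:2].astype(np.float32));b=cv2.boxPoints((c,wh,a))
    e=[b[1]-b[0],b[2]-b[1]];l=e[int(np.linalg.norm(e[1])>np.linalg.norm(e[0]))]
    l=l*np.sign(l[1]); return np.array(c),wh,np.degrees(np.arctan2(-l[0],l[1])) # yaw of long axis from +y
for lab,G in(('top',T),('scene',S)):
    G=G[~np.isnan(G[:,0])]
    sel=lambda x0,x1,y0,y1,z0,z1:G[(G[:,0]>x0)&(G[:,0]<x1)&(G[:,1]>y0)&(G[:,1]<y1)&(G[:,2]>z0)&(G[:,2]<z1)]
    for n,x in(('pa',(.40,.52)),('pb',(.52,.64))):
        q=sel(*x,.15,.38,.130,.145); print(lab,n,len(q),q.mean(0),rect(q))
    q=sel(.47,.6,.15,.21,.052,.075);print(lab,'tab',len(q),q.mean(0),rect(q))
    q=sel(.44,.55,.03,.09,.03,.045);print(lab,'saddle',len(q),q.mean(0),rect(q))
    q=sel(.44,.55,-.02,.035,.057,.07);print(lab,'grip',len(q),q.mean(0),rect(q))
    q=sel(.44,.55,-.12,-.06,.06,.09);print(lab,'pad',len(q),q.mean(0),rect(q))
    q=sel(.40,.56,-.14,.12,.003,.015);print(lab,'base',len(q),q.mean(0),rect(q))
    q=sel(.44,.6,-.4,-.2,.05,.1);c=q.mean(0);n=np.linalg.svd(q-c)[2][2];print(lab,'panel plane',len(q),c,n,np.abs((q-c)@n).mean())
    q=sel(.44,.6,-.4,-.2,.077,.1);print(lab,'panel top',len(q),q.mean(0),q[:,2].max(),rect(q))
    q=sel(.44,.6,-.4,-.2,.003,.012);print(lab,'standbase',len(q),q.mean(0),rect(q))
E
```

```text
top pa 138 [0.4611 0.2682 0.1372] (array([0.4612, 0.2688]), (0.11039182543754578, 0.0074201589450240135), np.float32(-0.60128534))
top pb 144 [0.5893 0.2702 0.1365] (array([0.5898, 0.2709]), (0.007435220759361982, 0.11157536506652832), np.float32(1.2457196))
top tab 564 [0.5273 0.1865 0.0589] (array([0.5358, 0.1839]), (0.1286894977092743, 0.05245276540517807), np.float32(-89.706474))
top saddle 138 [0.4862 0.0624 0.0374] (array([0.4858, 0.0623]), (0.03077937290072441, 0.03085704706609249), np.float32(83.434135))
top grip 106 [0.4888 0.0126 0.0624] (array([0.4892, 0.0124]), (0.027720186859369278, 0.023594290018081665), np.float32(-0.70915055))
top pad 207 [ 0.4933 -0.0814  0.079 ] (array([ 0.4942, -0.0793]), (0.03646383434534073, 0.03827796131372452), np.float32(2.2245033))
top base 1441 [0.4814 0.0039 0.0072] (array([ 0.4821, -0.01  ]), (0.25953829288482666, 0.1558842957019806), np.float32(-0.07855534))
top panel plane 388 [ 0.5212 -0.3073  0.0707] [ 0.9133  0.0336 -0.4059] 0.0011881518899894987
top panel top 146 [ 0.5266 -0.3079  0.0823] 0.08776012898314133 (array([ 0.5263, -0.3082]
[... 826 characters left out ...]
406334), np.float32(-9.52943))
scene pad 147 [ 0.4915 -0.0848  0.0801] (array([ 0.4942, -0.0807]), (0.03686504065990448, 0.040932849049568176), np.float32(12.271793))
scene base 1226 [ 0.4816 -0.0158  0.0079] (array([ 0.4786, -0.0062]), (0.1528507024049759, 0.252031534910202), np.float32(0.5014882))
scene panel plane 873 [ 0.5206 -0.3108  0.0682] [-0.9267 -0.0386  0.3739] 0.0014854116971469778
scene panel top 225 [ 0.526  -0.3106  0.0815] 0.08697848232087138 (array([ 0.5268, -0.3091]), (0.014963917434215546, 0.11271069943904877), np.float32(3.7313724))
scene standbase 617 [ 0.4922 -0.3178  0.0075] (array([ 0.5204, -0.3027]), (0.1850338876247406, 0.15702979266643524), np.float32(-0.81383383))
```

```bash
cat >> h.py <<'E'
def pose(yaw,lean=0):
    "tool y = -(rack/panel normal); yaw in deg of normal from world x; lean rad of panel top to +x; tool z=-panel z"
    M=R.from_euler('z',yaw,degrees=True)*R.from_euler('y',lean)
    n=M.apply([1,0,0]);pz=M.apply([0,0,1]);y=-n;z=-pz
    return R.from_matrix(np.c_[np.cross(y,z),y,z])
def go(p,Rt):
    s=bot.observe();R0=R.from_quat(s['orientation'])
    print('offset',np.round(R0.inv().apply(np.array(p)-s['tcp_pos'])*1000,1),'rot',np.round(np.degrees((R0.inv()*Rt).as_rotvec()),1),'t',s['time_s'])
E
python3 - <<'E'
from h import *
go([.55,-.309,.19],pose(3,.35))
for n in('top','scene'):
    f=load(n);print(n,-R.from_rotvec(np.ravel(f['rvec'])).inv().apply(np.ravel(f['tvec'])))
E
```

```text
offset [627.9 661.4  41.6] rot [-17.9 -11.1  62.6] t 0.1
top [0.35316656 0.02182283 1.14074208]
scene [-0.22508416 -0.58489772  0.80116999]
```

```bash
r='' ; python3 -m creep '[{"offset":[314,331,10],"delta_rot":[0,0,60],"grip":0.3},{"offset":[314,331,10],"delta_rot":[0,0,60],"grip":0.3},{"offset":[314,331,10],"delta_rot":[0,0,60],"grip":0.3},{"offset":[314,331,10],"delta_rot":[0,0,60],"grip":0.3},{"offset":[314,331,10],"delta_rot":[0,0,60],"grip":0.3},{"offset":[314,331,10],"delta_rot":[0,0,60],"grip":0.3},{"offset":[314,331,10],"delta_rot":[0,0,60],"grip":0.3},{"offset":[314,331,10],"delta_rot":[0,0,60],"grip":0.3},{"offset":[314,331,10],"delta_rot":[0,0,60],"grip":0.3},{"offset":[314,331,10],"delta_rot":[0,0,60],"grip":0.3}]' 30; python3 - <<'E'
from h import *
print(bot.observe()['qpos']);go([.55,-.309,.19],pose(3,.35))
E
```

```text
time_s: 1.1
tcp_pos: [0.3964, 0.1159, 0.2214]
orientation: [0.743, -0.669, 0.0, 0.0]
force: [-0.1, 0.8, 0.2]
grip_width: 0.0599
grasp_force: 0.0
[ 7.80964644e-01 -4.81044725e-01 -3.72611260e-01  6.74792963e-04
 -1.67920509e+00 -6.76664484e-01]
offset [ 438.6 -108.6   31.7] rot [-20.1  -0.5   2.9] t 1.1
```

```bash
python3 -m creep '[{"offset":[100,-30,0],"delta_rot":[-10,0,2.9],"grip":0.3},{"offset":[439,-109,32],"delta_rot":[-20,-0.5,2.9],"grip":0.3},{"offset":[439,-109,32],"delta_rot":[-20,-0.5,2.9],"grip":0.3},{"offset":[439,-109,32],"delta_rot":[-20,-0.5,2.9],"grip":0.3},{"offset":[439,-109,32],"delta_rot":[-20,-0.5,2.9],"grip":0.3},{"offset":[439,-109,32],"delta_rot":[-20,-0.5,2.9],"grip":0.3},{"offset":[439,-109,32],"delta_rot":[-20,-0.5,2.9],"grip":0.3},{"offset":[439,-109,32],"delta_rot":[-20,-0.5,2.9],"grip":0.3},{"offset":[439,-109,32],"delta_rot":[-20,-0.5,2.9],"grip":0.3},{"offset":[439,-109,32],"delta_rot":[-20,-0.5,2.9],"grip":0.3}]'; python3 - <<'E'
from h import *
np.set_printoptions(precision=4,suppress=True)
print(bot.observe()['qpos']);go([.55,-.309,.19],pose(3,.35))
f=grab('wrist','w1');W=cloud(f).reshape(-1,3)
G=W[~np.isnan(W[:,0])]
q=G[(G[:,0]>.44)&(G[:,0]<.6)&(G[:,1]>-.4)&(G[:,1]<-.2)&(G[:,2]>.05)&(G[:,2]<.1)]
print(len(q),q.min(0),q.max(0))
t=q[q[:,2]>q[:,2].max()-.008];print(t.mean(0),cv2.minAreaRect(t[:,:2].astype(np.float32)))
E
```

```text
time_s: 2.1
tcp_pos: [0.5518, -0.3079, 0.1849]
orientation: [0.715, -0.677, -0.122, 0.128]
force: [-1.0, 0.8, -1.7]
grip_width: 0.06
grasp_force: 0.0
[-0.1526  0.4085  0.3625  0.074  -1.8725  0.2169]
offset [ 1.   3.5 -4.1] rot [0.3 0.  0.1] t 2.1
1190 [ 0.5159 -0.3629  0.0501] [ 0.5352 -0.2539  0.0862]
[ 0.5301 -0.3103  0.083 ] ((0.5295296311378479, -0.30809324979782104), (0.007200079038739204, 0.10850938409566879), 2.172306537628174)
```

View pics/w1.png

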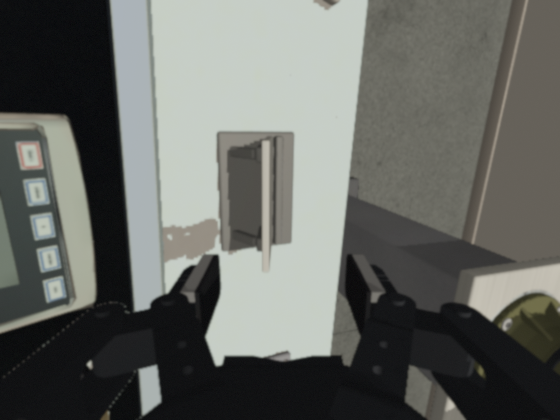

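The wrist view shows the panel's top edge end-on, from (266,140) to (266,272), square to the fingers. Its position agrees with the earlier fit to 1 mm.

```bash
python3 - <<'E'
from h import *
P=np.array([.518,-.3085,.053]);pz=pose(2.5,.35).apply([0,0,-1])
go(P+.07*pz,pose(2.5,.35));go(P,pose(2.5,.35))
E
```

```text
offset [  0.1 -14.   66.1] rot [ 0.3 -0.2  0.6] t 2.15
offset [-1.000e-01 -1.430e+01  1.361e+02] rot [ 0.3 -0.2  0.6] t 2.15
```

```bash
python3 -m creep '[{"offset":[0,-14,40],"delta_rot":[0,0,0.6],"grip":0.3},{"offset":[0,-14,66],"delta_rot":[0,0,0.6],"grip":0.3},{"offset":[0,-14,90],"delta_rot":[0,0,0.6],"grip":0.3},{"offset":[0,-14,115],"delta_rot":[0,0,0.6],"grip":0.3},{"offset":[0,-14,136],"delta_rot":[0,0,0.6],"grip":0.3},{"offset":[0,-14,136],"delta_rot":[0,0,0.6],"grip":0.3},{"offset":[0,-14,136],"delta_rot":[0,0,0.6],"grip":0.9},{"offset":[0,-14,136],"delta_rot":[0,0,0.6],"grip":1},{"offset":[0,-14,136],"delta_rot":[0,0,0.6],"grip":1},{"offset":[0,-14,136],"delta_rot":[0,0,0.6],"grip":1}]' 40;python3 -m creep '[{"offset":[0,0,0],"delta_rot":[0,0,0],"grip":1},{"offset":[0,0,0],"delta_rot":[0,0,0],"grip":1},{"offset":[0,0,0],"delta_rot":[0,0,0],"grip":1}]' 40
```

```text
time_s: 3.15
tcp_pos: [0.5191, -0.3065, 0.0579]
orientation: [0.713, -0.679, -0.118, 0.127]
force: [-1.4, 0.4, 4.3]
grip_width: 0.0054
grasp_force: 41.2
time_s: 3.45
tcp_pos: [0.5191, -0.3065, 0.058]
orientation: [0.713, -0.679, -0.118, 0.127]
force: [-0.8, 3.4, 5.4]
grip_width: 0.0052
grasp_force: 41.3
```

```bash
python3 -m creep '[{"offset":[0,0,-30],"delta_rot":[0,0,0],"grip":1},{"offset":[0,0,-60],"delta_rot":[0,0,0],"grip":1},{"offset":[0,0,-100],"delta_rot":[0,0,0],"grip":1},{"offset":[0,0,-140],"delta_rot":[0,0,0],"grip":1},{"offset":[0,0,-180],"delta_rot":[0,0,0],"grip":1},{"offset":[0,0,-180],"delta_rot":[0,0,0],"grip":1}]'; python3 - <<'E'
from h import *
go([.525,-.02,.25],pose(1,0));go([.525,.271,.25],pose(1,0))
E
```

```text
time_s: 4.05
tcp_pos: [0.5827, -0.3034, 0.2315]
orientation: [0.713, -0.68, -0.114, 0.125]
force: [0.0, -0.1, -0.8]
grip_width: 0.0054
grasp_force: 40.5
offset [-285.8   48.1   -5. ] rot [19.5 -0.8  1.7] t 4.05
offset [-576.4   35.4  -11.9] rot [19.5 -0.8  1.7] t 4.05
```

```bash
python3 -m creep '[{"offset":[-30,5,0],"delta_rot":[6,0,0],"grip":1},{"offset":[-80,20,-1],"delta_rot":[12,0,1],"grip":1},{"offset":[-130,35,-5],"delta_rot":[19.5,-0.8,1.7],"grip":1},{"offset":[-180,40,-5],"delta_rot":[19.5,-0.8,1.7],"grip":1},{"offset":[-230,45,-5],"delta_rot":[19.5,-0.8,1.7],"grip":1},{"offset":[-280,48,-5],"delta_rot":[19.5,-0.8,1.7],"grip":1},{"offset":[-330,46,-6],"delta_rot":[19.5,-0.8,1.7],"grip":1},{"offset":[-380,44,-8],"delta_rot":[19.5,-0.8,1.7],"grip":1},{"offset":[-430,42,-9],"delta_rot":[19.5,-0.8,1.7],"grip":1},{"offset":[-480,40,-10],"delta_rot":[19.5,-0.8,1.7],"grip":1}]'; python3 -m creep '[{"offset":[-46,-2,0],"delta_rot":[0,0,0],"grip":1},{"offset":[-96,-4,0],"delta_rot":[0,0,0],"grip":1},{"offset":[-96,-4,0],"delta_rot":[0,0,0],"grip":1},{"offset":[-96,-4,0],"delta_rot":[0,0,0],"grip":1}]';python3 - <<'E'
from h import *
np.set_printoptions(precision=4,suppress=True)
go([.525,.271,.25],pose(1,0))
f=grab('wrist','w2')
for n in('top','scene','wrist'):
    f=grab(n); G=cloud(f).reshape(-1,3);G=G[~np.isnan(G[:,0])]
    # held panel & standing panels
    for nm,x0,x1,z0,z1 in(('held',.49,.56,.185,.215),('heldtop',.49,.56,.255,.29),('a',.43,.49,.115,.145),('b',.56,.62,.115,.145)):
        q=G[(G[:,0]>x0)&(G[:,0]<x1)&(G[:,1]>.18)&(G[:,1]<.36)&(G[:,2]>z0)&(G[:,2]<z1)]
        if len(q)>10: print(n,nm,len(q),q.min(0),q.max(0),cv2.minAreaRect(q[:,:2].astype(np.float32)))
E
```

```text
time_s: 5.05
tcp_pos: [0.5221, 0.1708, 0.2467]
orientation: [0.713, -0.701, -0.005, 0.001]
force: [1.7, 0.3, -0.4]
grip_width: 0.0059
grasp_force: 40.5
time_s: 5.45
tcp_pos: [0.5245, 0.2658, 0.246]
orientation: [0.714, -0.7, -0.005, 0.003]
force: [0.5, 0.6, -0.8]
grip_width: 0.005
grasp_force: 40.5
offset [-5.2 -0.5 -4. ] rot [0.6 0.2 0.1] t 5.45
top held 55 [0.5208 0.2062 0.1918] [0.5278 0.2705 0.2149] ((0.5216313004493713, 0.23820699751377106), (0.005379498470574617, 0.06437905132770538), 6.184110164642334)
top heldtop 165 [0.5083 0.2052 0.2553] [0.5404 0.2631 0.2892] ((0.5201138854026794, 0.23355822265148163), (0.05475664138793945, 0.03210856765508652), 80.59357452392578)
top a 168 [0.4575 0.2134 0.1163] [0.4648 0.325  0.1437] ((0.46106982231140137, 0.269183874130249), (0.11163828521966934, 0.007161319721490145), 89.71700286865234)
top b 151 [0.5857 0.2151 0.1151] [0.5937 0.2944 0.1406] ((0.5896786451339722, 0.2547731399536133), (0.007069525308907032, 0.07927917689085007), 1.02874755859375)
scene held 210 [0.5177 0.2058 0.1947] [0.5303 0.3196 0.215 ] ((0.5230790376663208, 0.262548
[... 552 characters left out ...]
038), 1.0616331100463867)
wrist held 20 [0.5239 0.2074 0.2023] [0.5294 0.2079 0.2143] ((0.526678740978241, 0.20766973495483398), (0.0005307660321705043, 0.005481363739818335), 89.7289810180664)
wrist heldtop 5687 [0.5026 0.2065 0.255 ] [0.5503 0.2961 0.29  ] ((0.5289682745933533, 0.2522939443588257), (0.04405984282493591, 0.08409512042999268), 23.403297424316406)
wrist a 1603 [0.4593 0.2159 0.115 ] [0.4672 0.3261 0.139 ] ((0.4630871117115021, 0.27098318934440613), (0.006665731314569712, 0.1102232113480568), 1.0850169658660889)
wrist b 1608 [0.5867 0.2181 0.115 ] [0.5949 0.3276 0.1391] ((0.5907605886459351, 0.27283740043640137), (0.006686465349048376, 0.10952044278383255), 1.0677651166915894)
```

View pics/w2.png

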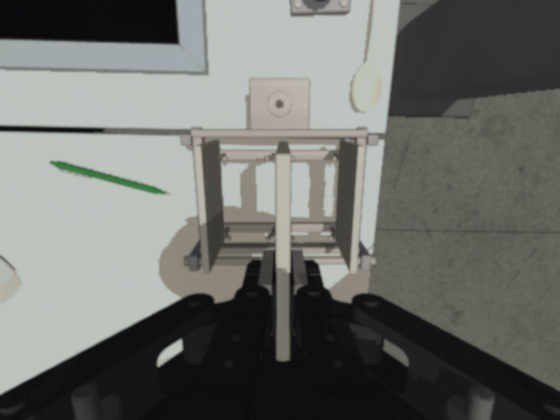

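The wrist view shows the held panel edge-on at column 283, with panel_a (345) and panel_b (212) either side. The tab boss is at (280,103), and the end bars are at rows 133 and 262. I'll locate the end bars and pins precisely.

```bash
python3 - <<'E'
from h import *
np.set_printoptions(precision=4,suppress=True)
W=cloud(load('wrist'))
G=W.reshape(-1,3);G=G[~np.isnan(G[:,0])]
for x0,x1 in((.47,.50),(.55,.58)):
    q=G[(G[:,0]>x0)&(G[:,0]<x1)&(G[:,1]>.14)&(G[:,1]<.38)&(G[:,2]>.02)&(G[:,2]<.13)]
    b=np.round(q[:,1]/.004).astype(int)
    for k in np.unique(b): print(x0,round(k*.004,3),(b==k).sum(),np.round([np.median(q[b==k,2]),q[b==k,2].max()],3))
print('boss',W[101:106,277:283].reshape(-1,3).mean(0))
q=G[(G[:,0]>.47)&(G[:,0]<.58)&(G[:,1]>.14)&(G[:,1]<.208)&(G[:,2]>.05)&(G[:,2]<.07)&(G[:,1]<.19)]
print('tab',cv2.minAreaRect(q[:,:2].astype(np.float32)),q.mean(0))
pins=G[(G[:,0]>.505)&(G[:,0]<.548)&(G[:,1]>.21)&(G[:,1]<.34)&(G[:,2]>.07)&(G[:,2]<.1)]
b=np.round(pins[:,1]/.005).astype(int)
for k in np.unique(b): print('pin',k*.005,(b==k).sum(),pins[b==k].mean(0),pins[b==k,0].min(),pins[b==k,0].max())
E
```

```text
0.47 0.16 2 [0.056 0.056]
0.47 0.164 5 [0.056 0.057]
0.47 0.168 4 [0.055 0.057]
0.47 0.172 5 [0.055 0.057]
0.47 0.176 7 [0.057 0.057]
0.47 0.18 4 [0.057 0.058]
0.47 0.184 4 [0.056 0.056]
0.47 0.188 4 [0.057 0.058]
0.47 0.192 4 [0.057 0.058]
0.47 0.196 6 [0.057 0.058]
0.47 0.2 7 [0.056 0.058]
0.47 0.204 8 [0.056 0.058]
0.47 0.208 136 [0.065 0.067]
0.47 0.212 117 [0.065 0.067]
0.47 0.216 15 [0.064 0.065]
0.47 0.228 110 [0.057 0.088]
0.47 0.232 140 [0.057 0.09 ]
0.47 0.236 80 [0.057 0.059]
0.47 0.308 139 [0.057 0.088]
0.47 0.312 114 [0.057 0.09 ]
0.47 0.316 64 [0.057 0.059]
0.47 0.332 174 [0.06  0.067]
0.47 0.336 95 [0.065 0.067]
0.47 0.34 27 [0.065 0.066]
0.47 0.348 96 [0.057 0.059]
0.47 0.352 44 [0.059 0.06 ]
0.47 0.356 13 [0.057 0.059]
0.55 0.16 17 [0.057 0.058]
0.55 0.164 45 [0.057 0.058]
0.55 0.168 35 [0.057 0.058]
0.55 0.172 38 [0.057 0.059]
0.55 0.176 43 [0.057 0.058]
0.55 0.18 36 [0.057 0.059]
0.55 0.184 35 [0.057 0.059]
0.55 0.188 33 [0.057 0.059]
0.55 0.192 39 [0.057 0.059]
0.55 0.196 32 [0.057 0.059]
0.55 0.2 32 [0.057 0.059]
0.55 0.204 32 [0.057 0.059]
0.55 0.208 97 [0.064 0
[... 226 characters left out ...]
0.09 ]
0.55 0.316 99 [0.057 0.09 ]
0.55 0.32 10 [0.057 0.057]
0.55 0.332 97 [0.059 0.065]
0.55 0.336 118 [0.065 0.067]
0.55 0.34 53 [0.065 0.067]
0.55 0.348 79 [0.056 0.059]
0.55 0.352 67 [0.058 0.06 ]
0.55 0.356 30 [0.059 0.061]
boss [0.529  0.1803 0.0601]
tab ((0.5287363529205322, 0.1746942102909088), (0.05995031073689461, 0.029972488060593605), 0.8713080286979675) [0.5286 0.1745 0.0575]
pin 0.23 37 [0.5291 0.2313 0.0848] 0.5135971719634763 0.5420719666615266
pin 0.23500000000000001 40 [0.5319 0.2337 0.0863] 0.5136053384497055 0.5419938717962306
pin 0.31 48 [0.5287 0.3112 0.0843] 0.5124647799304419 0.5400057964091081
pin 0.315 26 [0.5297 0.3135 0.0871] 0.5114339562050816 0.5409815584579499
```

```bash
python3 -m creep '[{"offset":[-10,-1.3,0],"delta_rot":[0.6,0,0],"grip":1},{"offset":[-10,-1.3,30],"delta_rot":[0.6,0,0],"grip":1},{"offset":[-10,-1.3,60],"delta_rot":[0.6,0,0],"grip":1},{"offset":[-10,-1.3,85],"delta_rot":[0.6,0,0],"grip":1},{"offset":[-10,-1.3,95],"delta_rot":[0.6,0,0],"grip":1},{"offset":[-10,-1.3,100],"delta_rot":[0.6,0,0],"grip":1},{"offset":[-10,-1.3,100],"delta_rot":[0.6,0,0],"grip":1},{"offset":[-10,-1.3,100],"delta_rot":[0.6,0,0],"grip":1}]'; python3 - <<'E'
from h import *
np.set_printoptions(precision=4,suppress=True)
go([.5258,.2756,.109],pose(1.07,0))
f=grab('wrist','w3');G=cloud(f).reshape(-1,3);G=G[~np.isnan(G[:,0])]
for nm,x0,x1,z0,z1 in(('held',.50,.55,.12,.172),('pins',.50,.55,.07,.092)):
    q=G[(G[:,0]>x0)&(G[:,0]<x1)&(G[:,1]>.2)&(G[:,1]<(.30 if nm=='held' else .245))&(G[:,2]>z0)&(G[:,2]<z1)]
    print(nm,len(q),q.min(0),q.max(0),cv2.minAreaRect(q[:,:2].astype(np.float32)))
E
```

```text
time_s: 6.45
tcp_pos: [0.5259, 0.2756, 0.1493]
orientation: [0.713, -0.701, -0.001, -0.003]
force: [0.3, -0.2, -0.5]
grip_width: 0.0053
grasp_force: 40.4
offset [ 0.2  0.3 40.3] rot [-0.2  0.3 -0.1] t 6.45
held 1100 [0.511  0.2182 0.1216] [0.5434 0.2706 0.172 ] ((0.5274893045425415, 0.24434208869934082), (0.03243977949023247, 0.05222762003540993), 0.6662147045135498)
pins 227 [0.513  0.23   0.0718] [0.5424 0.2354 0.0907] ((0.5277068614959717, 0.23267191648483276), (0.029292432591319084, 0.004882337991148233), 1.474725604057312)
```

View pics/w3.png

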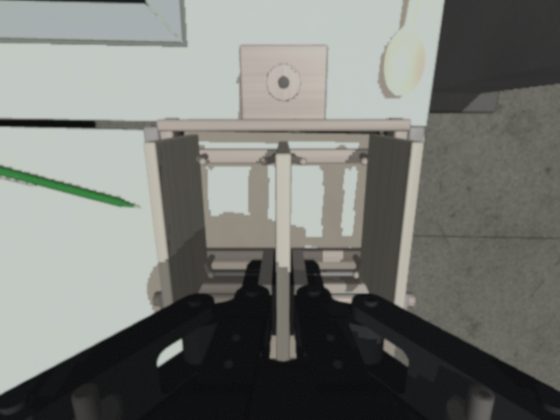

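The panel's near end, at columns 275–291, sits midway between the pin tops at columns 264 and 303, so it is centred. I'll lower it.

```bash
python3 -m creep '[{"offset":[0,0,8],"delta_rot":[0,0,0],"grip":1},{"offset":[0,0,16],"delta_rot":[0,0,0],"grip":1},{"offset":[0,0,24],"delta_rot":[0,0,0],"grip":1},{"offset":[0,0,32],"delta_rot":[0,0,0],"grip":1},{"offset":[0,0,36],"delta_rot":[0,0,0],"grip":1},{"offset":[0,0,38],"delta_rot":[0,0,0],"grip":1},{"offset":[0,0,38],"delta_rot":[0,0,0],"grip":1}]'
```

```text
time_s: 7.2
tcp_pos: [0.5254, 0.2753, 0.1106]
orientation: [0.713, -0.701, -0.001, -0.002]
force: [-2.2, 0.3, 3.7]
grip_width: 0.0057
grasp_force: 41.3
```

```bash
python3 -m creep '[{"offset":[0,0,1],"delta_rot":[0,0,0],"grip":1},{"offset":[0,0,1],"delta_rot":[0,0,0],"grip":0.85},{"offset":[0,0,1],"delta_rot":[0,0,0],"grip":0.7},{"offset":[0,0,1],"delta_rot":[0,0,0],"grip":0.7},{"offset":[0,0,1],"delta_rot":[0,0,0],"grip":0.7},{"offset":[0,0,1],"delta_rot":[0,0,0],"grip":0.7},{"offset":[0,0,-20],"delta_rot":[0,0,0],"grip":0.7},{"offset":[0,0,-60],"delta_rot":[0,0,0],"grip":0.7},{"offset":[0,0,-110],"delta_rot":[0,0,0],"grip":0.7},{"offset":[0,0,-110],"delta_rot":[0,0,0],"grip":0.7}]'; python3 - <<'E'
from h import *
np.set_printoptions(precision=4,suppress=True)
f=grab('wrist','w4');G=cloud(f).reshape(-1,3);G=G[~np.isnan(G[:,0])]
for nm,x0,x1 in(('a',.43,.49),('mid',.50,.55),('b',.56,.62)):
    q=G[(G[:,0]>x0)&(G[:,0]<x1)&(G[:,1]>.2)&(G[:,1]<.34)&(G[:,2]>.1)&(G[:,2]<.15)]
    print(nm,len(q),q.min(0),q.max(0),cv2.minAreaRect(q[:,:2].astype(np.float32)))
go([.489,.0115,.20],pose(8));print(bot.observe()['qpos'])
E
```

```text
time_s: 8.2
tcp_pos: [0.5278, 0.2757, 0.2285]
orientation: [0.713, -0.701, 0.001, -0.008]
force: [0.2, -0.3, 1.0]
grip_width: 0.0254
grasp_force: 0.0
a 2510 [0.4592 0.216  0.1   ] [0.4673 0.3262 0.1397] ((0.46330031752586365, 0.2710687220096588), (0.006807789206504822, 0.1101963222026825), 0.7495511770248413)
mid 1091 [0.5232 0.2189 0.109 ] [0.5299 0.3281 0.1393] ((0.5264049768447876, 0.2734731435775757), (0.006016317289322615, 0.10923684388399124), 0.5727468132972717)
b 2471 [0.5867 0.2181 0.1   ] [0.5948 0.3279 0.139 ] ((0.5907956957817078, 0.2730238437652588), (0.006919213570654392, 0.10976490378379822), 1.0986928939819336)
offset [263.7  42.3  21.6] rot [-0.5  0.5 -7. ] t 8.25
[ 0.8189  0.0141  0.0457 -0.0005 -1.5901 -0.8017]
```

```bash
python3 -m creep '[{"offset":[50,8,4],"delta_rot":[0,0,0],"grip":0.35},{"offset":[100,16,8],"delta_rot":[0,0,-2],"grip":0.35},{"offset":[150,24,12],"delta_rot":[0,0,-2],"grip":0.35},{"offset":[200,32,17],"delta_rot":[0,0,-2],"grip":0.35},{"offset":[245,40,17],"delta_rot":[0,0,-2],"grip":0.35},{"offset":[264,42,17],"delta_rot":[-0.5,0.5,-2],"grip":0.35},{"offset":[264,42,17],"delta_rot":[-0.5,0.5,-2],"grip":0.35},{"offset":[264,42,17],"delta_rot":[-0.5,0.5,-2],"grip":0.35}]'; python3 - <<'E'
from h import *
np.set_printoptions(precision=4,suppress=True)
f=grab('wrist','w5');G=cloud(f).reshape(-1,3);G=G[~np.isnan(G[:,0])]
def sel(x0,x1,y0,y1,z0,z1):
    q=G[(G[:,0]>x0)&(G[:,0]<x1)&(G[:,1]>y0)&(G[:,1]<y1)&(G[:,2]>z0)&(G[:,2]<z1)]
    print(len(q),q.mean(0) if len(q) else '',cv2.minAreaRect(q[:,:2].astype(np.float32)) if len(q)>4 else '')
sel(.44,.55,.035,.09,.03,.045)
sel(.44,.55,-.02,.035,.057,.07)
sel(.44,.55,-.12,-.06,.06,.09)
sel(.44,.55,-.12,.1,.005,.012)
go([.489,.0115,.035],pose(3))
E
```

```text
time_s: 9.05
tcp_pos: [0.4876, 0.0103, 0.2005]
orientation: [0.725, -0.689, -0.001, 0.004]
force: [-0.2, 0.6, -0.1]
grip_width: 0.0555
grasp_force: 0.0
801 [0.488  0.063  0.0369] ((0.48785045742988586, 0.06356902420520782), (0.0323481559753418, 0.03336453437805176), 2.6136863231658936)
760 [0.4903 0.0131 0.0617] ((0.49018150568008423, 0.013578251004219055), (0.023271968588232994, 0.027555052191019058), 2.0768373012542725)
2088 [ 0.4952 -0.0803  0.0792] ((0.49512115120887756, -0.07813483476638794), (0.03610774502158165, 0.03616584092378616), 2.794084310531616)
6109 [ 0.4916 -0.0071  0.0071] ((0.4913145899772644, -0.0033676177263259888), (0.06375771015882492, 0.1832887828350067), 2.828507423400879)
offset [ -1.3  -2.6 165.6] rot [ 0.4 -0.2 -0. ] t 9.1
```

View pics/w5.png

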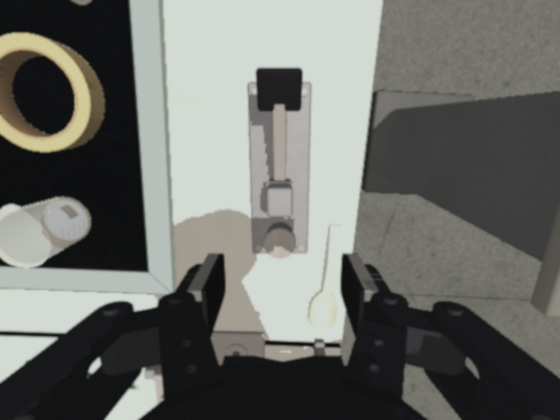

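The wrist view shows the jack's grip block at (280,200), its saddle at (280,240) and its pad at (279,90). The spoon handle tip is at (333,226), clear of where the fingers go. The jack's yaw is about 2.8°.

```bash
python3 -m creep '[{"offset":[-2,-2.6,40],"delta_rot":[0.4,-0.2,0],"grip":0.35},{"offset":[-2,-2.6,85],"delta_rot":[0.4,-0.2,0],"grip":0.35},{"offset":[-2,-2.6,125],"delta_rot":[0.4,-0.2,0],"grip":0.35},{"offset":[-2,-2.6,150],"delta_rot":[0.4,-0.2,0],"grip":0.35},{"offset":[-2,-2.6,165],"delta_rot":[0.4,-0.2,0],"grip":0.35},{"offset":[-2,-2.6,165],"delta_rot":[0.4,-0.2,0],"grip":0.35},{"offset":[-2,-2.6,165],"delta_rot":[0.4,-0.2,0],"grip":0.9},{"offset":[-2,-2.6,165],"delta_rot":[0.4,-0.2,0],"grip":1},{"offset":[-2,-2.6,165],"delta_rot":[0.4,-0.2,0],"grip":1},{"offset":[-2,-2.6,165],"delta_rot":[0.4,-0.2,0],"grip":1}]' 60;  python3 -m creep '[{"offset":[0,0,0],"delta_rot":[0,0,0],"grip":1},{"offset":[0,0,0],"delta_rot":[0,0,0],"grip":1},{"offset":[0,0,-3],"delta_rot":[0,0,0],"grip":1},{"offset":[0,0,-3],"delta_rot":[0,0,0],"grip":1},{"offset":[0,0,-3],"delta_rot":[0,0,0],"grip":1}]' 60; python3 - <<'E'
from h import *
np.set_printoptions(precision=4,suppress=True)
s=bot.observe();t=s['tcp_pos'];print(t,s['force'],s['wrist_torque'])
f=grab('wrist');G=cloud(f).reshape(-1,3);G=G[~np.isnan(G[:,0])]
def sel(x0,x1,y0,y1,z0,z1):
    q=G[(G[:,0]>x0)&(G[:,0]<x1)&(G[:,1]>y0)&(G[:,1]<y1)&(G[:,2]>z0)&(G[:,2]<z1)]
    print(len(q),q.mean(0) if len(q) else '',cv2.minAreaRect(q[:,:2].astype(np.float32)) if len(q)>4 else '')
sel(.44,.55,.035,.09,.03,.05)
sel(.44,.55,-.12,-.06,.06,.09)
sel(.44,.55,-.12,.1,.004,.02)
E
```

```text
time_s: 10.1
tcp_pos: [0.4897, 0.0123, 0.0378]
orientation: [0.725, -0.688, 0.0, -0.001]
force: [-4.4, 2.1, 5.0]
grip_width: 0.023
grasp_force: 60.5
time_s: 10.6
tcp_pos: [0.4884, 0.0116, 0.0381]
orientation: [0.725, -0.689, -0.0, 0.001]
force: [0.2, -0.2, -6.8]
grip_width: 0.0229
grasp_force: 59.1
[0.4884 0.0116 0.0381] [ 0.2441 -0.1524 -6.804 ] [ 0.0382  0.0012 -0.0036]
1927 [0.4872 0.0562 0.0369] ((0.4860638976097107, 0.05725109577178955), (0.02298138104379177, 0.032780569046735764), 77.4638442993164)
11567 [ 0.494  -0.077   0.0775] ((0.49387139081954956, -0.07431823760271072), (0.036202024668455124, 0.028877250850200653), 2.8747565746307373)
14022 [ 0.4912 -0.0301  0.0074] ((0.49000847339630127, -0.004456415772438049), (0.0639926865696907, 0.18306200206279755), 2.9058096408843994)
```

```bash
python3 - <<'E'
from h import *
for p in([.5282,.05,.0405],[.5282,.1291,.0405]): go(p,pose(1.07))
E
```

```text
offset [-36.4 -41.7  -2.4] rot [ 0.1 -0.   1.9] t 10.65
offset [-115.4  -45.8   -2.5] rot [ 0.1 -0.   1.9] t 10.65
```

```bash
python3 -m creep '[{"offset":[-4,-10,-2],"delta_rot":[0,0,0.5],"grip":1},{"offset":[-10,-22,-2],"delta_rot":[0,0,1],"grip":1},{"offset":[-22,-34,-2],"delta_rot":[0,0,1.9],"grip":1},{"offset":[-36,-41.7,-2],"delta_rot":[0,0,1.9],"grip":1},{"offset":[-50,-42.5,-2],"delta_rot":[0,0,1.9],"grip":1},{"offset":[-65,-43,-2],"delta_rot":[0,0,1.9],"grip":1},{"offset":[-80,-44,-2],"delta_rot":[0,0,1.9],"grip":1},{"offset":[-80,-44,-2],"delta_rot":[0,0,1.9],"grip":1}]'; python3 - <<'E'
from h import *
np.set_printoptions(precision=4,suppress=True)
go([.5282,.1291,.0385],pose(1.07))
f=grab('wrist');G=cloud(f).reshape(-1,3);G=G[~np.isnan(G[:,0])]
def sel(x0,x1,y0,y1,z0,z1):
    q=G[(G[:,0]>x0)&(G[:,0]<x1)&(G[:,1]>y0)&(G[:,1]<y1)&(G[:,2]>z0)&(G[:,2]<z1)]
    print(len(q),q.mean(0) if len(q) else '',cv2.minAreaRect(q[:,:2].astype(np.float32)) if len(q)>4 else '')
sel(.48,.58,-.12,.18,.004,.02)
sel(.48,.58,.12,.18,.03,.048)
sel(.48,.58,.155,.205,.052,.07)
E
```

```text
time_s: 11.45
tcp_pos: [0.5287, 0.0961, 0.0413]
orientation: [0.715, -0.7, 0.0, -0.0]
force: [0.2, -0.6, -6.2]
grip_width: 0.0233
grasp_force: 59.8
offset [-33.   -0.2   2.8] rot [-0.   0.   0.2] t 11.45
14003 [0.5303 0.0543 0.0105] ((0.5299272537231445, 0.0801636129617691), (0.06428513675928116, 0.18368911743164062), 1.1761863231658936)
1936 [0.5288 0.1408 0.0401] ((0.5282537341117859, 0.1413990557193756), (0.0225842222571373, 0.033199917525053024), 83.25263214111328)
0
```

```bash
python3 -m creep '[{"offset":[-8,0,0],"delta_rot":[0,0,0],"grip":1},{"offset":[-16,0,0],"delta_rot":[0,0,0],"grip":1},{"offset":[-24,0,0],"delta_rot":[0,0,0],"grip":1},{"offset":[-30,0,0],"delta_rot":[0,0,0],"grip":1},{"offset":[-32.5,0,0],"delta_rot":[0,0,0],"grip":1},{"offset":[-32.5,0,1],"delta_rot":[0,0,0],"grip":1},{"offset":[-32.5,0,2.5],"delta_rot":[0,0,0],"grip":1},{"offset":[-32.5,0,3.5],"delta_rot":[0,0,0],"grip":1},{"offset":[-32.5,0,3.5],"delta_rot":[0,0,0],"grip":1}]'
```

```text
time_s: 12.4
tcp_pos: [0.5283, 0.1262, 0.0379]
orientation: [0.714, -0.7, 0.0, 0.0]
force: [-1.2, -0.7, -4.5]
grip_width: 0.023
grasp_force: 60.1
```

```bash
python3 -m creep '[{"offset":[-2,0,0],"delta_rot":[0,0,0],"grip":1},{"offset":[-2,0,0],"delta_rot":[0,0,0],"grip":1},{"offset":[-2,0,1.5],"delta_rot":[0,0,0],"grip":1},{"offset":[-2,0,1.5],"delta_rot":[0,0,0],"grip":1}]';  python3 - <<'E'
from h import *
np.set_printoptions(precision=4,suppress=True)
f=grab('wrist','w6');G=cloud(f).reshape(-1,3);G=G[~np.isnan(G[:,0])]
def sel(x0,x1,y0,y1,z0,z1):
    q=G[(G[:,0]>x0)&(G[:,0]<x1)&(G[:,1]>y0)&(G[:,1]<y1)&(G[:,2]>z0)&(G[:,2]<z1)]
    print(len(q),q.mean(0) if len(q) else '',cv2.minAreaRect(q[:,:2].astype(np.float32)) if len(q)>4 else '')
sel(.48,.58,-.12,.11,.003,.02)
sel(.48,.58,.01,.06,.06,.09)
E
```

```text
time_s: 12.8
tcp_pos: [0.5285, 0.1283, 0.0379]
orientation: [0.714, -0.7, 0.001, 0.0]
force: [-6.8, -1.6, 3.4]
grip_width: 0.023
grasp_force: 61.1
10845 [0.5302 0.0742 0.007 ] ((0.530358612537384, 0.06543819606304169), (0.0644029825925827, 0.08967408537864685), 0.6328516006469727)
11930 [0.531  0.0402 0.077 ] ((0.5310105681419373, 0.044145554304122925), (0.036239683628082275, 0.03166870027780533), 0.7112672328948975)
```

```bash
python3 -m creep '[{"offset":[0,0,0],"delta_rot":[0,0,0],"grip":0.8},{"offset":[0,0,0],"delta_rot":[0,0,0],"grip":0.5},{"offset":[0,0,0],"delta_rot":[0,0,0],"grip":0.5},{"offset":[0,0,0],"delta_rot":[0,0,0],"grip":0.5},{"offset":[0,0,-40],"delta_rot":[0,0,0],"grip":0.5},{"offset":[0,0,-85],"delta_rot":[0,0,0],"grip":0.5},{"offset":[40,0,-115],"delta_rot":[0,0,0],"grip":1},{"offset":[90,0,-125],"delta_rot":[0,0,0],"grip":1},{"offset":[98,-3,-125],"delta_rot":[0,0,0],"grip":1},{"offset":[98,-3,-125],"delta_rot":[0,0,0],"grip":1}]' 60; python3 - <<'E'
from h import *
np.set_printoptions(precision=4,suppress=True)
f0=grab('wrist','w7');a=grab('top','t7');grab('scene','s7')
for n in('wrist','top','scene'):
    G=cloud(load(n)).reshape(-1,3);G=G[~np.isnan(G[:,0])]
    def sel(nm,x0,x1,y0,y1,z0,z1):
        q=G[(G[:,0]>x0)&(G[:,0]<x1)&(G[:,1]>y0)&(G[:,1]<y1)&(G[:,2]>z0)&(G[:,2]<z1)]
        print(n,nm,len(q),q.mean(0) if len(q) else '',cv2.minAreaRect(q[:,:2].astype(np.float32)) if len(q)>4 else '')
    sel('grip',.49,.57,.10,.155,.057,.067)
    sel('base',.48,.58,-.05,.145,.004,.012)
    sel('pad',.48,.58,0,.07,.055,.1)
s=bot.observe();print(s['tcp_pos'],s['force'])
E
```

```text
time_s: 13.85
tcp_pos: [0.5335, 0.0292, 0.1617]
orientation: [0.713, -0.701, 0.0, -0.0]
force: [0.9, 0.7, -1.1]
grip_width: -0.0001
grasp_force: 0.0
wrist grip 0  
wrist base 2731 [0.5304 0.054  0.0071] ((0.5305996537208557, 0.07107245922088623), (0.0638766661286354, 0.10150621831417084), 1.1030317544937134)
wrist pad 1851 [0.5313 0.0347 0.0794] ((0.5312051773071289, 0.03992750495672226), (0.03587988764047623, 0.04239469766616821), 0.800678551197052)
top grip 76 [0.5242 0.1272 0.0622] ((0.5230101346969604, 0.1267165094614029), (0.01770489662885666, 0.03166687861084938), 25.732439041137695)
top base 524 [0.5197 0.0871 0.0078] ((0.5212424397468567, 0.05095383897423744), (0.08573485910892487, 0.19000792503356934), 6.136633396148682)
top pad 55 [0.5273 0.0564 0.0688] ((0.5232084393501282, 0.05741417035460472), (0.02433096058666706, 0.023784594610333443), 3.858832836151123)
scene grip 78 [0.5275 0.1267 0.0622] ((0.5295820832252502, 0.13337774574756622), (0.05176335945725441, 0.04287409409880638), 1.2862311601638794)
scene base 709 [0.526  0.0726 0.0083] ((0.5302364826202393, 0.06786764413118362), (0.06805498152971268, 0.15543588995933533), 2.343857526779175)
scene pad 130 [0.5271 0.0354 0.0781] ((0.5286864638328552, 0.042525965720415115), (0.035537298768758774, 0.05448219180107117), 3.1146528720855713)
[0.5329 0.0311 0.1605] [-0.637  -0.0132 -1.2466]
```

View pics/w7.png

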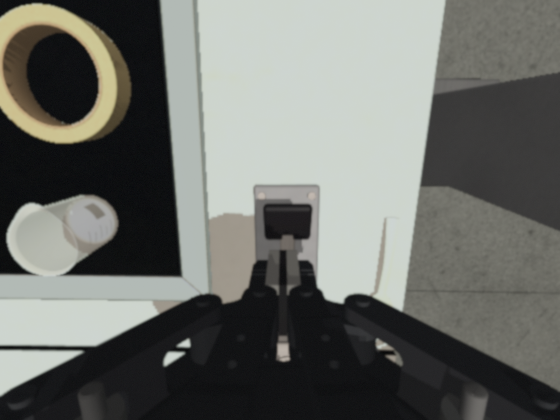

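The wrist view shows the jack flat, with the black pad at (288,222) ahead of the closed fingers. The base's far end puts the saddle about 0.5 mm from the lift point. The pad centre is at (0.531, 0.036, 0.080), as it should be, so I'll press.

```bash
python3 -m creep '[{"offset":[-5,2,40],"delta_rot":[0,0,0],"grip":1},{"offset":[-5,2,68],"delta_rot":[0,0,0],"grip":1},{"offset":[-5,2,76],"delta_rot":[0,0,0],"grip":1},{"offset":[-4,2,82],"delta_rot":[0,0,0],"grip":1},{"offset":[-2,2,87],"delta_rot":[0,0,0],"grip":1},{"offset":[0,2,92],"delta_rot":[0,0,0],"grip":1},{"offset":[2,2,97],"delta_rot":[0,0,0],"grip":1},{"offset":[3,2,102],"delta_rot":[0,0,0],"grip":1}]'; python3 -m creep '[{"offset":[0.5,0,3],"delta_rot":[0,0,0],"grip":1},{"offset":[1,0,6],"delta_rot":[0,0,0],"grip":1},{"offset":[1.5,0,9],"delta_rot":[0,0,0],"grip":1},{"offset":[2,0,12],"delta_rot":[0,0,0],"grip":1},{"offset":[2.3,0,15],"delta_rot":[0,0,0],"grip":1},{"offset":[2.5,0,18],"delta_rot":[0,0,0],"grip":1},{"offset":[2.5,0,20],"delta_rot":[0,0,0],"grip":1},{"offset":[2.5,0,20],"delta_rot":[0,0,0],"grip":1}]'
```

```text
time_s: 14.8
tcp_pos: [0.5321, 0.0279, 0.0607]
orientation: [0.714, -0.7, 0.001, -0.001]
force: [-3.0, 3.4, 6.4]
grip_width: 0.0001
grasp_force: 3.3
time_s: 15.6
tcp_pos: [0.5321, 0.0249, 0.0409]
orientation: [0.714, -0.7, 0.001, -0.001]
force: [-3.6, 1.3, 7.3]
grip_width: -0.0002
grasp_force: 3.7
```

Nearly at the stop. I'll press a few mm further and watch the force.

```bash
python3 -m creep '[{"offset":[0,0,2],"delta_rot":[0,0,0],"grip":1},{"offset":[0,0,4],"delta_rot":[0,0,0],"grip":1},{"offset":[0,0,6],"delta_rot":[0,0,0],"grip":1},{"offset":[0,0,6],"delta_rot":[0,0,0],"grip":1},{"offset":[0,0,6],"delta_rot":[0,0,0],"grip":1}]'; python3 - <<'E'
from h import *
np.set_printoptions(precision=4,suppress=True)
grab('wrist');grab('top');f=grab('scene','s8')
cv2.imwrite('pics/s8c.png',cv2.resize(f['frame'][130:300,110:320,::-1],None,fx=3.5,fy=3.5,interpolation=cv2.INTER_CUBIC))
for n in('wrist','top','scene'):
    G=cloud(load(n)).reshape(-1,3);G=G[~np.isnan(G[:,0])]
    def sel(nm,x0,x1,y0,y1,z0,z1):
        q=G[(G[:,0]>x0)&(G[:,0]<x1)&(G[:,1]>y0)&(G[:,1]<y1)&(G[:,2]>z0)&(G[:,2]<z1)]
        if len(q)>4: print(n,nm,len(q),q.mean(0),q.max(0),cv2.minAreaRect(q[:,:2].astype(np.float32)))
    sel('tab',.505,.555,.158,.20,.05,.12)
    sel('base',.48,.58,-.05,.145,.003,.014)
    sel('a',.43,.49,.18,.36,.14,.2);sel('mid',.5,.555,.18,.36,.14,.2);sel('b',.56,.62,.18,.36,.14,.2)
E
```

```text
time_s: 16.1
tcp_pos: [0.5324, 0.0247, 0.038]
orientation: [0.714, -0.7, 0.002, -0.001]
force: [-12.9, 2.5, 22.4]
grip_width: 0.0001
grasp_force: 11.2
wrist base 2095 [0.5304 0.0387 0.007 ] [0.5633 0.0645 0.0108] ((0.5311323404312134, 0.04187849909067154), (0.06404152512550354, 0.04430156201124191), 0.9077637195587158)
top base 299 [0.5085 0.0652 0.0072] [0.5738 0.1307 0.0128] ((0.5018347501754761, 0.02916538715362549), (0.07614844292402267, 0.19105055928230286), 22.67165756225586)
top mid 21 [0.5239 0.3304 0.1427] [0.527  0.3401 0.1458] ((0.5237259268760681, 0.32866808772087097), (0.0062334248796105385, 0.022515060380101204), 3.969363212585449)
top b 156 [0.589  0.277  0.1492] [0.5933 0.3397 0.1606] ((0.5893120765686035, 0.28417831659317017), (0.007130874320864677, 0.11113075911998749), 0.8389231562614441)
scene tab 221 [0.5279 0.1745 0.0817] [0.5549 0.1997 0.0934] ((0.5306321382522583, 0.17897289991378784), (0.04156024381518364, 0.048685889691114426), 89.83009338378906)
scene base 597 [0.5193 0.0732 0.0078] [0.5767 0.1441 0.0135] ((0.5275309085845947, 0.04669300094246864), (0.19262227416038513, 0.08974869549274445), 85.90641784667969)
scene a 155 [0.4608 0.2676 0.1485] [0.4673 0.3358 0.162 ] ((0.4617307782173157, 0.28075385093688965), (0.01004562247544527, 0.11025341600179672), 0.5640830993652344)
scene mid 146 [0.5244 0.2704 0.1481] [0.5322 0.3431 0.1607] ((0.5243129730224609, 0.2860817015171051), (0.011555388569831848, 0.11397628486156464), 2.505680561065674)
scene b 145 [0.5891 0.2681 0.1482] [0.5974 0.335  0.1625] ((0.5904233455657959, 0.27950119972229004), (0.01176400762051344, 0.1109561026096344), 1.347485065460205)
```

View pics/s8c.png

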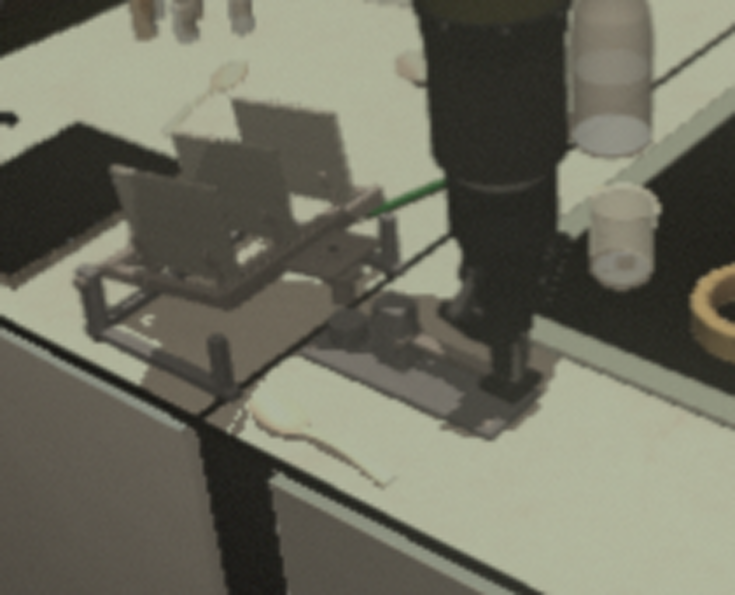

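The crop shows the tray tilted up by the jack under the tab at (335,265), with all three panels standing at (170,225), (235,190) and (295,145). The fingers are on the pad at (510,375), and the spoon and beaker have not moved. The tab is up about 25 mm, which is about 0.147 rad. I'll ease off the side load and let it settle.

```bash
python3 -m creep '[{"offset":[0,1,0],"delta_rot":[0,0,0],"grip":1},{"offset":[0,2,0],"delta_rot":[0,0,0],"grip":1},{"offset":[0,2,0],"delta_rot":[0,0,0],"grip":1},{"offset":[0,2,0],"delta_rot":[0,0,0],"grip":1},{"offset":[0,2,0],"delta_rot":[0,0,0],"grip":1},{"offset":[0,2,0],"delta_rot":[0,0,0],"grip":1}]'
```

```text
time_s: 16.85
tcp_pos: [0.5321, 0.0248, 0.0383]
orientation: [0.714, -0.7, 0.003, -0.002]
force: [-5.2, 1.3, 17.5]
grip_width: 0.0
grasp_force: 8.9
```

```bash
python3 -c "
from workcell import bot
print(bot.close_job())"
```

```text
the job is handed in; nothing more can be done
None
```

The job is handed in, with no verdict returned: the panel stands in the middle slot, and the jack, its handle held down by the gripper at about 17 N, tilts the rack about 0.147 rad by camera, with all three panels standing and the spoon and beaker apparently unmoved.

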